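Enable the dosing pump at its guarded toggle

ROBOT

A 7-joint arm with a two-finger parallel gripper is mounted at the origin on a cart in front of the work surface, level with it; the furniture and walls round the work are solid. World frame = base frame: x ahead of the robot, y to its left, z up, the work surface at z = 0. Lengths are in m, angles in degrees, forces in N, time in s.
With the tool pointing down it reaches from about 0.4 to 0.85 m from the base axis. Payload 4.4 kg.
Tool frame: the origin (TCP) lies midway between the tips of the shut fingers; the grasp point (between the pads) lies 19 mm behind it; z points along the fingers, y is the line along which they close (so a half turn about z gives the same grasp; the last joint's range is limited). The gripper opens to 94 mm and grips with 3 to 60 N. Pads are 16 mm wide; open, the fingers measure 119 mm over their backs; the gripper's body (75 mm by 177 mm) begins 78 mm behind the grasp point.
Start: joints at [-69.087, 36.005, 2.206, 86.941, -1.547, 57.084, -1.146], TCP at [0.271, 0.591, 0.205] pointing down, gripper open.
Joint ranges: [-175.42, 175.42], [-21.48, 121.26], [-71.46, 75.88], [10.55, 141.38], [-63.04, 243.04], [13.31, 113.54], [-168.57, 168.57]. Speed limits (degrees/s): [147.25, 147.25, 180, 180, 180, 180, 180].

INTERFACE

Orientations are given as a 3x3 rotation matrix whose columns are the frame's x, y, z axes.
In Python, from cell import * gives the robot as it stands.
- The arm moves only by the shell command python3 -m creep 'ROWS'. ROWS is JSON, a list of rows, each a list of 7 numbers: the gripper command: -1 is fully open, 1 is shut, values between are in proportion, then the shift along the world's x, y, z in cm, then the turn, a rotation vector about the world's x, y, z in rad. A call has 1 to 12 rows; each row shifts and turns the commanded pose from where the row before left it; what a row does not reach is not made up. A row lasts 1/12 s, in which the tool goes at most 41.7 mm and 7.16 degrees, less where a joint would pass 70% of its speed; a pose out of reach is approached as far as the arm can. A call with a gripper value outside its range is refused whole. The fingers move at their own pace and stop on an object; the grip force is fixed at half the most. Time passes only in rows, so rows that do not move let the fingers close. It gives the time, the measured TCP pose, the force, the opening and the grip force at its end, in the units of the state.
- observe(): the state, without advancing time (a new reading comes with each control period).
- snapshot(name): name is "scene" or "top" or "wrist"; returns the picture (384x512x3 uint8, red, green, blue); there is no depth.
- camera_params(name): a dict with "fov_y" (degrees; the focal length in pixels is half the picture's height over the tangent of half this angle, whatever the lens; pixels are square), "cx", "cy" (the principal point, pixels), "extrinsics" (4x4, takes a point from camera to world coordinates). Camera axes: x right, y down, z forward; pixel columns grow to the right and rows downward; lengths in m; the calibration is good to about 2 mm. A picture is of the moment at which its call begins: read the wrist's pose just before it. camera_params takes no time and is no camera call; for the wrist camera it gives the pose at the moment of the call.
- job_done(): hands the job in; it is judged then, once.
The state is a dict: "time_s": time; "q": joint angles; "qd": joint speeds; "tau": joint torques, N m; "tcp_pos": TCP position; "eef_rot": TCP orientation; "wrist_force": force on the tool from outside, world axes, zero at the start; "ft_torque": the same for the moment, N m; "grip_width": finger opening in m; "gripper_force": force on a finger pad.
Only numpy, scipy, OpenCV 4.12 (cv2) and the standard library are available. Lean on these libraries where they do the work, as an engineer would, in place of code of your own. Each camera call takes 0.05 s, during which the arm holds its last target. There are 200 camera calls.

TASK

Enable the dosing pump at the small two-switch box on the bench: with a fingertip, lift the clear hinged cover off the metal toggle (not the cover over the round push button), flip the toggle away from you while the cover is up, and let the cover drop shut over it again. Do not lift the push button's cover, do not force anything, and leave the carton, vial, bottle and dish around the box standing where they are.

Things in the scene. Friction and masses are not known exactly. Their poses are not given: they have to be found in the camera images.
- pump_box: White switch box with grey top panel, 100 x 216 x 76 mm (x, y, z), fixed to the bench. Origin: centre of its underside; x points from its front (robot side) to its back, y to the left seen from the robot, z up. The panel is 76 mm above the bench, its front edge at x = -48 mm. Two covered controls stand on it side by side, 100 mm apart; which is on the left varies.
- enable: Toggle switch station on the panel. Origin: on the panel surface right under the toggle's pivot; axes as the box (x to the back, y left, z up). In this frame the front edge of the panel is at x = -20 mm. Over the toggle stands a clear cover, a box open below, 62 mm wide (y), 57 mm deep, 41 mm tall, hinged at its back, with a grey lip along its bottom front.
- enable_cover (a joint): Angle of the toggle's cover, rad: 0 shut, grows as its front is lifted, stop at 1.3. It weighs 50 g, has a weak closing spring (under 1 N at the lip in all) and falls shut by itself from any angle when released.
- enable_hinge (a point): Middle of the hinge axis of the toggle's cover: x = +36, z = +5 mm of the toggle station; the axis runs along y.
- enable_lip (a point): Middle of the front end of the lip of the toggle's cover; moves with the cover. The lip is 62 mm wide, 3 to 5 mm thick; its end lies 73 mm from the hinge axis, shut: at x = -37, z = +5.5 mm of the toggle station. So it overhangs the box's plain upright front by 16 mm, with free space below it down to the bench.
- toggle (a joint): Angle of the toggle, rad: 0 off, leaning 0.30 rad to the front (towards the robot); 0.6 on, leaning 0.30 rad to the back. An over-centre spring snaps it to the nearer end; it takes about 2 N at the tip to push it past upright (0.3).
- toggle_tip (a point): Top end of the metal bat toggle: 33.5 mm long, 11 mm thick near the tip and 6 mm at the foot; its pivot is 4 mm above the panel; a nut of 22 mm width and 9 mm height stands round its foot.
- prime: Push button station, the same in every measure as the toggle station and 100 mm to its side, but with a round grey push button under its clear cover. To be left alone. Origin on the panel surface under the button.
- prime_cover (a joint): Angle of the push button's cover, rad: 0 shut. Must stay shut.
- slide_box_mid (a point): Centre of a pale grey slide carton, 30 x 78 x 52 mm, loose on the bench left of the box.
- vial_mid (a point): Centre of a small vial, 23 mm thick, 51 mm tall, loose on the bench, left of the box near its back corner.
- dye_bottle_mid (a point): Centre of a small white bottle with a screw cap, 34 mm thick, 67 mm tall, loose on the bench right of the box.
- dish_mid (a point): Centre of a round dish, 68 mm across, 14 mm tall, loose on the bench in front of the box's right front corner.

How it is judged:
By the outcome, as a careful person would: the job done as asked, in the order asked, and still so for the second after the job is handed in, with the robot touching nothing.
It also fails if it takes over 35 s, if anything falls off the work surface, if the arm or the gripper's body presses on something with over 40 N, if the wrist force passes 120 N, or if a joint passes its speed limit or range.

## Working session

There is one attempt and no reset: what is moved stays moved. The work goes in short steps, Python scripts to look and compute and a shell command to move; the robot and the scene stay as the last step left them, time stands still between calls to the robot, and variables do not carry over. Pictures are saved under pics/ and viewed, at most 10 in all, crops included, and the job is handed in when it is done.

```bash
mkdir -p pics
python3 - <<'E'
from cell import *
import cv2,numpy as np
s=observe();print(s['time_s'],s['tcp_pos'],s['eef_rot'],s['grip_width'])
for n in("scene","top"):
    im=snapshot(n);cv2.imwrite(f"pics/{n}0.png",cv2.resize(im[:,:,::-1],(800,600),interpolation=cv2.INTER_CUBIC))
    p=camera_params(n);print(n,p)
E
```

```text
0.0 [0.27112264 0.59002643 0.20458337] [[-9.08661443e-01  4.17533011e-01 -7.53122891e-04]
 [ 4.17533690e-01  9.08659859e-01 -1.69682073e-03]
 [-2.41461292e-05 -1.85628975e-03 -9.99998277e-01]] 0.09405478634126675
scene {'fov_y': 44.92809911892606, 'cx': 251.73053855039555, 'cy': 191.1738491762168, 'extrinsics': array([[-8.71561424e-01, -3.64238408e-01,  3.28193641e-01,
         3.59510640e-01],
       [-4.90286301e-01,  6.47714181e-01, -5.83168656e-01,
         6.56953722e-01],
       [-1.63252539e-04, -6.69176151e-01, -7.43103796e-01,
         7.20294355e-01],
       [ 0.00000000e+00,  0.00000000e+00,  0.00000000e+00,
         1.00000000e+00]])}
top {'fov_y': 53.53544078040252, 'cx': 250.67828199338533, 'cy': 189.5090781749226, 'extrinsics': array([[ 0.02754698, -0.98026018,  0.19578342,  0.48840997],
       [-0.99954193, -0.02946715, -0.00690106,  0.16390213],
       [ 0.01253401, -0.19550364, -0.98062288,  0.94541759],
       [ 0.        ,  0.        ,  0.        ,  1.        ]])}
```

View pics/scene0.png

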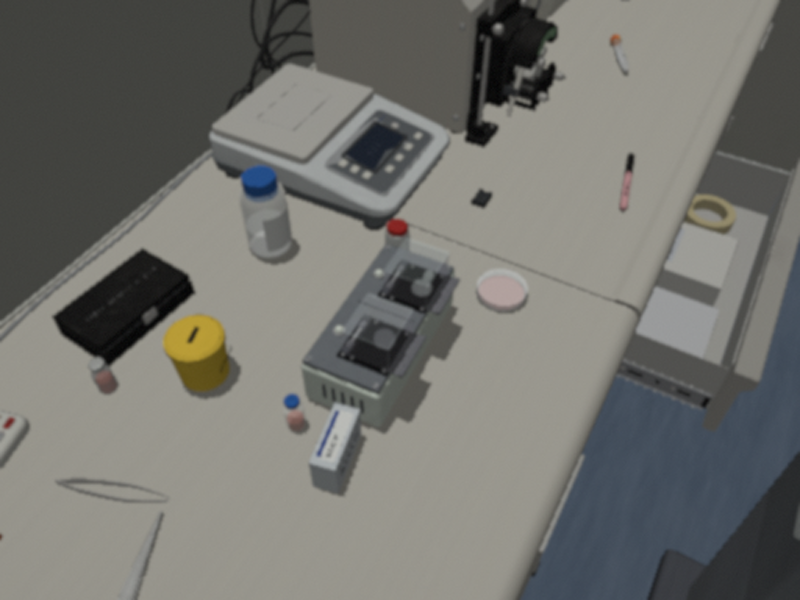

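View pics/top0.png

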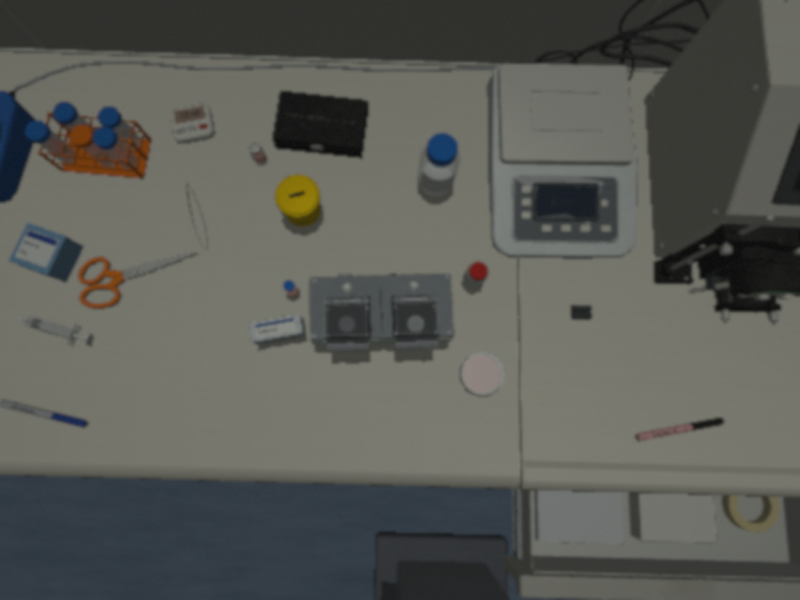

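The scene view shows the box at about (380,330), with the carton at (335,445). In the top view the panel spans (310,275)–(452,345). I'm enlarging both to tell the stations apart.

Run:
```python
from cell import *
import cv2,numpy as np
a=snapshot("scene")[150:275,190:300,::-1];b=snapshot("top")[168:235,190:300,::-1]
a=cv2.resize(a,(400,455),interpolation=cv2.INTER_CUBIC);b=cv2.resize(b,(400,244),interpolation=cv2.INTER_CUBIC)
c=np.zeros((455,800,3),np.uint8);c[:,:400]=a;c[:244,400:]=b
c=np.clip(c*1.5,0,255).astype(np.uint8)
cv2.imwrite("pics/crop.png",c)
```

```text
(no output)
```

View pics/crop.png

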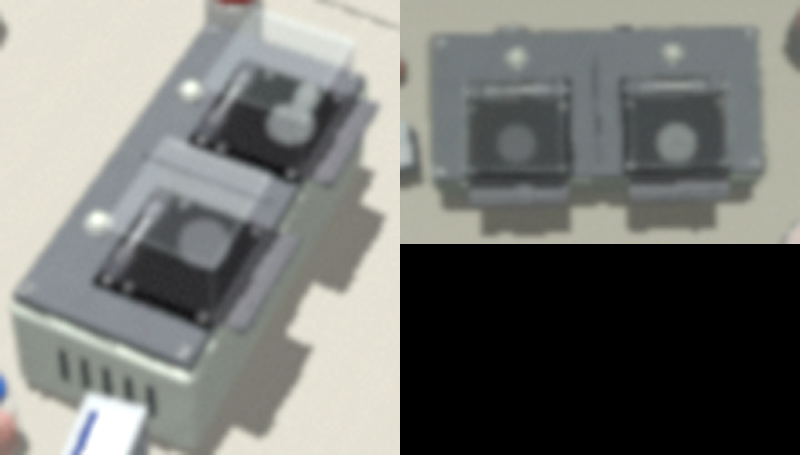

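Right-hand station shows a bat with a nut (scene crop ~(295,110)); the left has a flat round disk. So the toggle is on the right. Next I compute positions from the top crop's panel corners and lip ends.

```bash
cat > h.py <<'E'
from cell import *
import numpy as np
def ray(n,u,v,z,p=None):
    p=p or camera_params(n);f=192/np.tan(np.radians(p['fov_y']/2));E=p['extrinsics']
    d=E[:3,:3]@np.array([(u-p['cx'])/f,(v-p['cy'])/f,1]);o=E[:3,3]
    return o+d*(z-o[2])/d[2]
E
python3 - <<'E'
from h import *
s=110/400
t=lambda x,y,z:ray("top",190+(x-400)*s,168+y*s,z)
c=lambda x,y,z:ray("scene",190+x*s,150+y*s,z)
P=[t(432,36,.076),t(757,30,.076),t(764,172,.076),t(434,176,.076)]
print(np.round(P,4),'c',np.mean(P,0).round(4))
print('sides',[np.linalg.norm(P[i]-P[i-1]).round(4) for i in range(4)])
print('yaw',[np.degrees(np.arctan2(-(d:=P[j]-P[i])[0]*-1,-d[1])).round(1) for i,j in((0,1),(3,2))])
print('lip R',t(628,199,.0815),t(730,196,.0815),'lip L',t(471,203,.0815),t(571,200,.0815))
print('scene lip',c(322,184,.0815),c(378,102,.0815),c(240,331,.0815),c(298,238,.0815))
print('scene corners',c(15,300,.076),c(185,365,.076))
print('dish',ray("top",483/1.5625,374/1.5625,.01),'bottle',ray("top",478/1.5625,271/1.5625,.067))
E
```

```text
[[0.686  0.2799 0.076 ]
 [0.6964 0.0706 0.076 ]
 [0.6042 0.0654 0.076 ]
 [0.5956 0.2737 0.076 ]] c [0.6456 0.1724 0.076 ]
sides [np.float64(0.0906), np.float64(0.2095), np.float64(0.0923), np.float64(0.2085)]
yaw [np.float64(2.8), np.float64(2.4)]
lip R [0.58400239 0.15110151 0.0815    ] [0.58773447 0.08726494 0.0815    ] lip L [0.57866349 0.24904226 0.0815    ] [0.58234478 0.18671448 0.0815    ]
scene lip [0.58783071 0.15184453 0.0815    ] [0.58818046 0.08709584 0.0815    ] [0.57983253 0.25080976 0.0815    ] [0.58215889 0.18846179 0.0815    ]
scene corners [0.683729   0.28392858 0.076     ] [0.59449155 0.27653683 0.076     ]
dish [0.5551251  0.01093655 0.01      ] bottle [0.70668189 0.02748644 0.067     ]
```

Lip midpoint comes out at (0.586, 0.119, 0.0815) from both cameras, and the panel corners match the given sizes. Box yaw is about 2.7°, and the toggle station is at about (0.622, 0.121). Plan: shut the fingers, pitch the tool forward about 50° and hook a fingertip under the lip.

```bash
python3 -m creep '[[1,1.9,-3.6,0,0,0,0.04],[1,1.9,-3.6,0,0,0,0.04],[1,1.9,-3.6,0,0,0,0.04],[1,1.9,-3.6,0,0,0,0.04],[1,1.9,-3.6,0,0,0,0.04],[1,1.9,-3.6,0,0,0,0.04],[1,1.9,-3.6,0,0,0,0.04],[1,1.9,-3.6,0,0,0,0.04],[1,1.9,-3.6,0,0,0,0.04],[1,1.9,-3.6,0,0,0,0.04],[1,1.9,-3.6,0,0,0,0.04],[1,1.9,-3.6,0,0,0,0.04]]'
```

```text
time_s: 1.2
tcp_pos: [0.5, 0.1567, 0.2056]
eef_rot: [[-0.999, -0.051, 0.0], [-0.051, 0.999, 0.0], [-0.0, 0.0, -1.0]]
wrist_force: [0.3, 0.4, 0.5]
grip_width: 0.0176
gripper_force: 0.0
```

```bash
python3 -m creep '[[1,0.2,-0.4,-0.7,0.004,-0.09,0],[1,0.2,-0.4,-0.7,0.004,-0.09,0],[1,0.2,-0.4,-0.7,0.004,-0.09,0],[1,0.2,-0.4,-0.7,0.004,-0.09,0],[1,0.2,-0.4,-0.7,0.004,-0.09,0],[1,0.2,-0.4,-0.7,0.004,-0.09,0],[1,0.2,-0.4,-0.7,0.004,-0.09,0],[1,0.2,-0.4,-0.7,0.004,-0.09,0],[1,0.2,-0.4,-0.7,0.004,-0.09,0],[1,0.2,-0.4,-0.7,0.004,-0.09,0],[1,0,0,0,0,0,0]]'
python3 - <<'E'
from h import *;import cv2
print(observe()['q'])
for n in ("wrist","scene"):
    im=snapshot(n)[:,:,::-1]
    if n=="scene": im=im[130:290,170:370]
    cv2.imwrite(f"pics/{n}1.png",cv2.resize(im,(640,480 if n=="wrist" else 512),interpolation=cv2.INTER_CUBIC))
E
```

```text
time_s: 2.12
tcp_pos: [0.5164, 0.1027, 0.1693]
eef_rot: [[-0.895, 0.001, 0.445], [-0.039, 0.996, -0.08], [-0.444, -0.089, -0.892]]
wrist_force: [-0.1, 0.1, -0.0]
grip_width: 0.0009
gripper_force: 0.0
[-2.49850208e+01  2.25748077e+01 -1.05143603e-01  1.33105845e+02
  8.33926636e+01  1.52709360e+01 -1.40397785e+01]
```

View pics/wrist1.png

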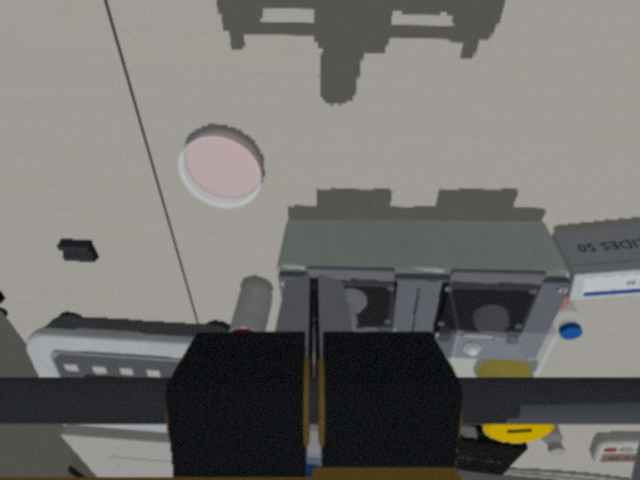

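The wrist view shows the box ahead with the toggle's cover right behind the fingers. The tilt is only half done because the wrist is flipping over (joint 5 at 83°). I'm computing the rest of the turn.

```bash
cat >> h.py <<'E'
from scipy.spatial.transform import Rotation as R
YAW=np.radians(2.7); S=np.array([.622,.121,.076]); B=R.from_euler('z',YAW).as_matrix()
def want(p): # p = degrees below horizontal
    p=np.radians(p);z=B@[np.cos(p),0,-np.sin(p)];y=B[:,1];return np.column_stack([np.cross(y,z),y,z])
def rep(p,tx,ty,tz): # station-frame mm target
    s=observe();T=S+B@(np.array([tx,ty,tz])/1000)
    print('t',s['time_s'],'q',np.round(s['q'],1),'now(stn mm)',(B.T@(s['tcp_pos']-S)*1000).round(1),'d cm',((T-s['tcp_pos'])*100).round(2),
     'rv',R.from_matrix(want(p)@np.array(s['eef_rot']).T).as_rotvec().round(3),'F',np.round(s['wrist_force'],1))
E
python3 -c "
from h import *
rep(40,-90,0,50);rep(40,-60,0,0)"
```

```text
t 2.2167 q [-24.9  22.5  -0.2 132.9  82.7  15.2 -13.4] now(stn mm) [-105.5  -12.5   93.9] d cm [ 1.49  1.33 -4.39] rv [ 0.095 -0.409  0.065] F [ 0.8 -0.4 -0.6]
t 2.2167 q [-24.9  22.5  -0.2 132.9  82.7  15.2 -13.4] now(stn mm) [-105.5  -12.5   93.9] d cm [ 4.49  1.47 -9.39] rv [ 0.095 -0.409  0.065] F [ 0.8 -0.4 -0.6]
```

```bash
python3 -m creep '[[1,0.1,0.15,0,0.01,-0.04,0.007],[1,0.1,0.15,0,0.01,-0.04,0.007],[1,0.1,0.15,0,0.01,-0.04,0.007],[1,0.1,0.15,0,0.01,-0.04,0.007],[1,0.1,0.15,0,0.01,-0.04,0.007],[1,0.1,0.15,0,0.01,-0.04,0.007],[1,0.1,0.15,0,0.01,-0.04,0.007],[1,0.1,0.15,0,0.01,-0.04,0.007],[1,0.1,0.15,0,0.01,-0.04,0.007],[1,0.1,0.15,0,0.01,-0.04,0.007]]'
python3 -c "
from h import *
rep(40,-90,0,50)"
```

```text
time_s: 3.05
tcp_pos: [0.5456, 0.126, 0.1578]
eef_rot: [[-0.761, -0.044, 0.647], [-0.076, 0.997, -0.022], [-0.644, -0.066, -0.762]]
wrist_force: [-14.9, 106.0, 19.3]
grip_width: 0.0007
gripper_force: 0.0
t 3.05 q [ 15.6  47.8 -71.5 141.2 110.4  71.2 -38. ] now(stn mm) [-76.    8.6  81.8] d cm [-1.35 -0.92 -3.18] rv [ 0.074 -0.167  0.009] F [-14.9 106.   19.3]
```

Joints 3 and 4 are at their limits and the force reads 106 N, so I'm stopping to look.

Run:
```python
from h import *;import cv2
rep(40,-90,0,50)
im=np.hstack([snapshot(n)[:,:,::-1] for n in ("scene","top")])
rep(40,-90,0,50)
im=np.vstack([im[:,:512][100:330,100:500],im[:,512:][100:330,100:500]])
cv2.imwrite("pics/both2.png",cv2.resize(im,(520,598),interpolation=cv2.INTER_CUBIC))
```

```text
t 3.05 q [ 15.6  47.8 -71.5 141.2 110.4  71.2 -38. ] now(stn mm) [-76.    8.6  81.8] d cm [-1.35 -0.92 -3.18] rv [ 0.074 -0.167  0.009] F [-14.9 106.   19.3]
t 3.15 q [ 15.7  48.3 -71.1 141.2 110.3  71.2 -38.2] now(stn mm) [-77.6   4.7  76.1] d cm [-1.22 -0.53 -2.61] rv [ 0.075 -0.178  0.017] F [-0.3  0.7  0.6]
```

View pics/both2.png

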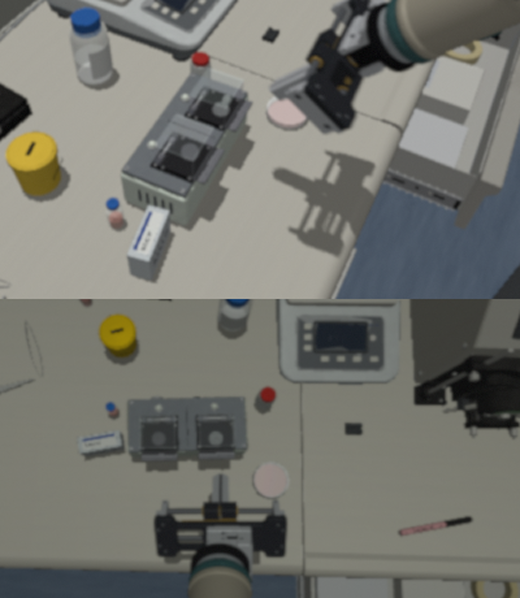

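The force was inertial from the fast wrist flip: it is back to about 0 and nothing in the scene has moved. The pitch is now about 50° below horizontal, which is enough, so I'll go slowly from here.

```bash
python3 -c "
from h import *
rep(48,-65,0,-18)"; python3 -m creep '[[1,0.15,-0.1,-0.5,0.008,-0.005,0],[1,0.15,-0.1,-0.5,0.008,-0.005,0],[1,0.15,-0.1,-0.5,0.008,-0.005,0],[1,0.15,-0.1,-0.5,0.008,-0.005,0],[1,0.15,0,-0.5,0.008,-0.005,0],[1,0.15,0,-0.5,0.008,-0.005,0]]';python3 -c "
from h import *
rep(48,-65,0,-18)"
```

```text
t 3.15 q [ 15.7  48.3 -71.1 141.2 110.3  71.2 -38.2] now(stn mm) [-77.6   4.7  76.1] d cm [ 1.28 -0.41 -9.41] rv [ 0.069 -0.038  0.012] F [-0.3  0.7  0.6]
time_s: 3.65
tcp_pos: [0.5653, 0.1309, 0.1321]
eef_rot: [[-0.745, -0.045, 0.666], [-0.044, 0.999, 0.018], [-0.666, -0.016, -0.746]]
wrist_force: [0.1, -0.3, -0.5]
grip_width: 0.0004
gripper_force: 0.0
t 3.65 q [ 16.8  54.7 -71.4 141.3 117.8  75.4 -39.9] now(stn mm) [-56.2  12.6  56.1] d cm [-0.82 -1.3  -7.41] rv [ 0.016 -0.004  0.002] F [ 0.1 -0.3 -0.5]
```

```bash
python3 -m creep '[[1,-0.2,-0.3,-0.3,0.004,0,0],[1,-0.2,-0.3,-0.3,0.004,0,0],[1,-0.2,-0.3,-0.3,0.004,0,0],[1,-0.2,-0.3,-0.3,0.004,0,0]]';python3 -c "
from h import *
rep(48,-65,0,-18)"
```

```text
time_s: 3.98
tcp_pos: [0.568, 0.1221, 0.1221]
eef_rot: [[-0.753, -0.042, 0.657], [-0.033, 0.999, 0.026], [-0.657, -0.003, -0.754]]
wrist_force: [-0.1, 0.4, 1.0]
grip_width: 0.0006
gripper_force: 0.0
t 3.9833 q [ 18.8  56.3 -71.4 141.3 119.3  74.9 -39.2] now(stn mm) [-53.9   3.6  46.1] d cm [-1.09 -0.42 -6.41] rv [ 0.003 -0.015  0.005] F [-0.1  0.4  1. ]
```

```bash
python3 -m creep '[[1,-0.3,-0.1,-0.5,0,0,0],[1,-0.3,-0.1,-0.5,0,0,0],[1,-0.3,-0.1,-0.5,0,0,0],[1,-0.3,0,-0.5,0,0,0]]';python3 -c "
from h import *
rep(48,-60,0,-18)"
```

```text
time_s: 4.32
tcp_pos: [0.5672, 0.1232, 0.1036]
eef_rot: [[-0.76, -0.039, 0.649], [-0.034, 0.999, 0.021], [-0.65, -0.006, -0.76]]
wrist_force: [0.2, -0.4, -0.1]
grip_width: 0.0002
gripper_force: 0.0
t 4.3167 q [ 18.1  59.6 -71.4 141.3 120.3  77.7 -39.1] now(stn mm) [-54.7   4.8  27.6] d cm [-0.51 -0.5  -4.56] rv [ 0.007 -0.026  0.008] F [ 0.2 -0.4 -0.1]
```

```bash
python3 -m creep '[[1,-0.3,-0.1,-0.5,0,0,0],[1,-0.3,-0.1,-0.5,0,0,0],[1,-0.3,-0.1,-0.5,0,0,0],[1,-0.3,-0.1,-0.5,0,0,0]]';python3 -c "
from h import *
rep(48,-60,0,-18)"
```

```text
time_s: 4.65
tcp_pos: [0.5662, 0.1233, 0.0849]
eef_rot: [[-0.766, -0.037, 0.642], [-0.034, 0.999, 0.018], [-0.642, -0.008, -0.766]]
wrist_force: [-0.1, -0.2, -0.1]
grip_width: 0.0003
gripper_force: 0.0
t 4.65 q [ 17.7  63.1 -71.4 141.3 121.6  80.5 -38.9] now(stn mm) [-55.6   4.9   8.9] d cm [-0.41 -0.51 -2.69] rv [ 0.01  -0.035  0.01 ] F [-0.1 -0.2 -0.1]
```

```bash
python3 -m creep '[[1,-0.2,-0.1,-0.5,0,-0.005,0],[1,-0.2,-0.1,-0.5,0,-0.005,0],[1,-0.2,-0.1,-0.5,0,-0.005,0],[1,-0.2,-0.1,-0.5,0,-0.005,0],[1,0,-0.1,-0.5,0,-0.005,0],[1,0,-0.1,-0.5,0,-0.005,0]]';python3 -c "
from h import *
rep(48,-28,0,-18)"
python3 - <<'E'
from h import *;import cv2
a=snapshot("scene")[140:290,230:430,::-1]
cv2.imwrite("pics/s3.png",cv2.resize(a,(720,540),interpolation=cv2.INTER_CUBIC))
E
```

```text
time_s: 5.15
tcp_pos: [0.5732, 0.1225, 0.0557]
eef_rot: [[-0.754, -0.034, 0.656], [-0.034, 0.999, 0.012], [-0.656, -0.013, -0.754]]
wrist_force: [-0.5, -0.7, 0.2]
grip_width: 0.0003
gripper_force: 0.0
t 5.15 q [ 17.4  70.1 -71.4 141.3 126.1  87.1 -38.2] now(stn mm) [-48.7   3.8 -20.3] d cm [ 2.08 -0.28  0.23] rv [ 0.014 -0.016  0.013] F [-0.5 -0.7  0.2]
```

View pics/s3.png

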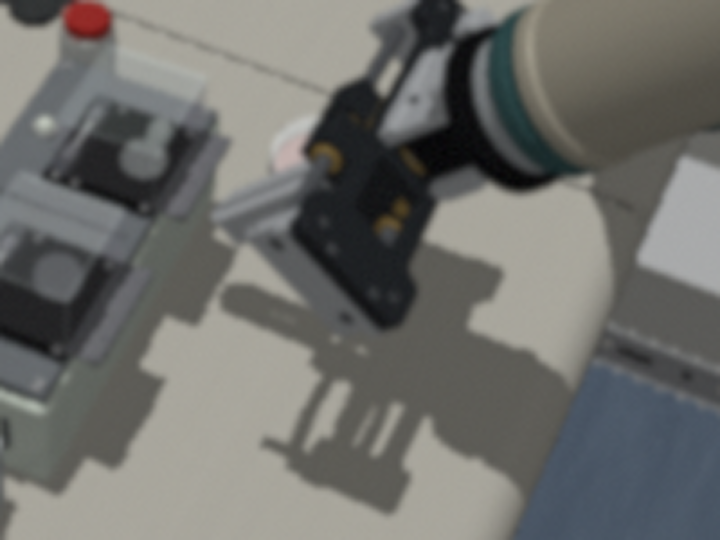

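The fingertip, at (215,225) in the crop, is just in front of and below the toggle cover's lip, which is still shut. Moving in under the lip.

```bash
python3 -m creep '[[1,0.5,-0.1,-0.1,0,0,0],[1,0.5,-0.1,0,0,0,0],[1,0.5,0,0,0,0,0],[1,0.2,0,0,0,0,0],[1,0,0,0,0,0,0]]';python3 -c "
from h import *
rep(48,-28,0,-18)"
```

```text
time_s: 5.62
tcp_pos: [0.5911, 0.12, 0.0559]
eef_rot: [[-0.753, -0.032, 0.657], [-0.033, 0.999, 0.011], [-0.657, -0.013, -0.754]]
wrist_force: [-0.8, 0.2, 0.7]
grip_width: 0.0006
gripper_force: 0.0
t 5.6167 q [ 18.9  69.8 -71.1 138.9 126.7  84.6 -35.3] now(stn mm) [-30.9   0.5 -20.1] d cm [ 0.29 -0.04  0.21] rv [ 0.014 -0.015  0.015] F [-0.8  0.2  0.7]
```

```bash
python3 -m creep '[[1,0,0,0.4,0,0,0],[1,0,0,0.5,0,0,0],[1,0,0,0.5,0,0,0],[1,0,0,0.5,0,0,0],[1,0.1,0,0.5,0,0,0],[1,0.1,0,0.5,0,0,0],[1,0.1,0,0.5,0,0,0]]';python3 -c "
from h import *
rep(48,-25,0,28)"
python3 - <<'E'
from h import *;import cv2
a=snapshot("scene")[140:260,220:380,::-1]
cv2.imwrite("pics/s4.png",cv2.resize(a,(720,540),interpolation=cv2.INTER_CUBIC))
E
```

```text
time_s: 6.2
tcp_pos: [0.5933, 0.1206, 0.0901]
eef_rot: [[-0.754, -0.034, 0.657], [-0.034, 0.999, 0.013], [-0.657, -0.013, -0.754]]
wrist_force: [-1.0, -0.5, -0.0]
grip_width: 0.0007
gripper_force: 0.2
t 6.2 q [ 19.3  63.  -71.1 138.3 122.7  78.7 -35.4] now(stn mm) [-28.7   1.   14.1] d cm [ 0.38 -0.08  1.39] rv [ 0.014 -0.016  0.013] F [-1.  -0.5 -0. ]
```

View pics/s4.png

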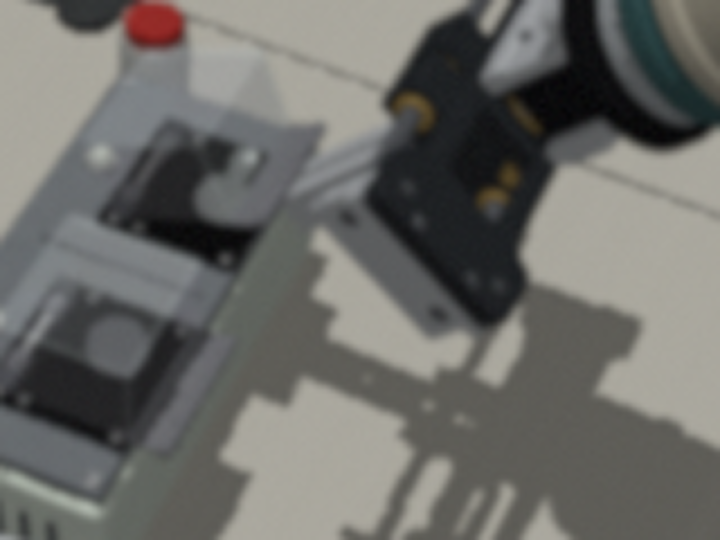

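The cover is lifting on the fingertip, and the push button's cover is still shut. I'm raising it further and then pushing the toggle.

```bash
python3 -m creep '[[1,0.1,0,0.5,0,0,0],[1,0.1,0,0.5,0,0,0],[1,0.1,0,0.5,0,0,0],[1,0,0,0,0,0,0]]';python3 -c "
from h import *
rep(48,-6,0,25)"
```

```text
time_s: 6.58
tcp_pos: [0.5968, 0.1206, 0.1057]
eef_rot: [[-0.753, -0.034, 0.658], [-0.034, 0.999, 0.012], [-0.658, -0.013, -0.753]]
wrist_force: [-0.3, -0.0, 0.1]
grip_width: 0.0006
gripper_force: 0.2
t 6.5833 q [ 19.8  60.1 -71.1 137.5 121.   75.9 -34.7] now(stn mm) [-25.2   0.8  29.7] d cm [ 1.92  0.01 -0.47] rv [ 0.014 -0.015  0.014] F [-0.3 -0.   0.1]
```

```bash
python3 -m creep '[[1,0.3,0,0,0,0,0],[1,0.3,0,-0.1,0,0,0],[1,0.3,0,-0.1,0,0,0],[1,0.3,0,-0.1,0,0,0]]';python3 -c "
from h import *
rep(48,-6,0,25)"
```

```text
time_s: 6.92
tcp_pos: [0.6081, 0.1208, 0.1009]
eef_rot: [[-0.754, -0.034, 0.656], [-0.034, 0.999, 0.013], [-0.656, -0.013, -0.755]]
wrist_force: [-1.9, 0.9, -0.6]
grip_width: 0.0008
gripper_force: 0.7
t 6.9167 q [ 20.3  60.8 -70.6 135.9 121.6  74.9 -33.1] now(stn mm) [-13.9   0.4  24.9] d cm [ 0.79 -0.01  0.01] rv [ 0.013 -0.017  0.013] F [-1.9  0.9 -0.6]
```

```bash
python3 -m creep '[[1,0.3,0,0,0,0,0],[1,0.3,0,0,0,0,0],[1,0.2,0,0,0,0,0]]'; python3 -m creep '[[1,0.2,0,0,0,0,0],[1,0.1,0,0,0,0,0],[1,0,0,0,0,0,0]]';python3 -c "
from h import *
rep(48,-6,0,25)"
python3 - <<'E'
from h import *;import cv2
a=snapshot("scene")[150:230,220:320,::-1];b=snapshot("top")[140:240,225:325,::-1]
c=np.hstack([cv2.resize(x,(400,400),interpolation=cv2.INTER_CUBIC) for x in (a,b)])
cv2.imwrite("pics/s5.png",c)
E
```

```text
time_s: 7.17
tcp_pos: [0.6167, 0.1203, 0.1011]
eef_rot: [[-0.754, -0.033, 0.656], [-0.033, 0.999, 0.012], [-0.656, -0.013, -0.755]]
wrist_force: [0.3, 0.3, -1.2]
grip_width: 0.0003
gripper_force: 0.2
time_s: 7.42
tcp_pos: [0.6185, 0.1204, 0.1009]
eef_rot: [[-0.755, -0.034, 0.655], [-0.034, 0.999, 0.012], [-0.655, -0.013, -0.755]]
wrist_force: [-3.4, -0.4, 1.1]
grip_width: 0.0004
gripper_force: 1.9
t 7.4167 q [ 20.8  60.9 -70.3 134.4 121.6  73.8 -31.5] now(stn mm) [-3.5 -0.4 24.9] d cm [-0.25  0.03  0.01] rv [ 0.014 -0.018  0.013] F [-3.4 -0.4  1.1]
```

View pics/s5.png

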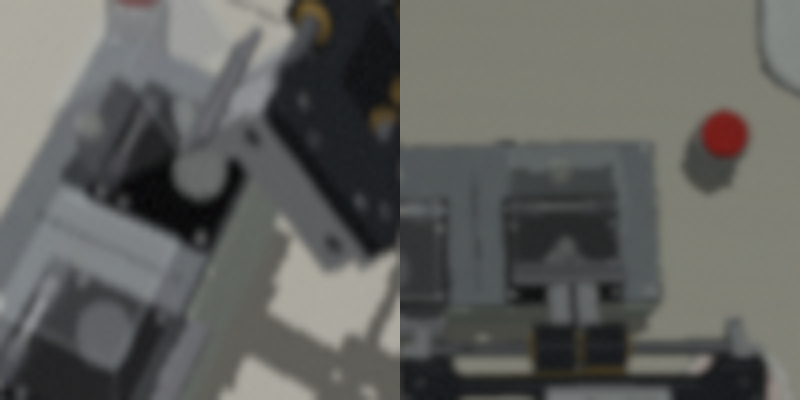

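Fx peaked, fell and then met the "on" stop at just the expected x (+2 mm), so the toggle has snapped back. The cover is resting on the finger. I'm withdrawing straight back so it drops shut.

```bash
python3 -m creep '[[1,-0.5,0,0,0,0,0],[1,-0.5,0,0,0,0,0],[1,-0.5,0,0,0,0,0],[1,-0.5,0,0,0,0,0],[1,-0.5,0,0,0,0,0]]'; python3 -m creep '[[1,-0.6,0,0,0,0,0],[1,-0.6,0,0,0,0,0],[1,-0.6,0,0,0,0,0],[1,-0.6,0,0.1,0,0,0],[1,-0.3,0,0.3,0,0,0],[1,-0.2,0,0.6,0,0,0],[1,0,0,0.8,0,0,0],[1,0,0,0.8,0,0,0],[1,0,0,0.8,0,0,0],[1,0,0,0,0,0,0]]'
python3 - <<'E'
from h import *;import cv2
rep(48,-60,0,60)
a=snapshot("scene")[150:230,220:320,::-1];b=snapshot("top")[140:240,200:300,::-1]
c=np.hstack([cv2.resize(x,(400,400),interpolation=cv2.INTER_CUBIC) for x in (a,b)])
cv2.imwrite("pics/s6.png",np.clip(c*1.4,0,255).astype(np.uint8))
E
```

```text
time_s: 7.93
tcp_pos: [0.5937, 0.1206, 0.1014]
eef_rot: [[-0.754, -0.034, 0.656], [-0.034, 0.999, 0.013], [-0.656, -0.013, -0.754]]
wrist_force: [0.4, -0.4, -1.0]
grip_width: -0.0
gripper_force: 0.2
time_s: 8.77
tcp_pos: [0.568, 0.1214, 0.1379]
eef_rot: [[-0.753, -0.034, 0.657], [-0.034, 0.999, 0.012], [-0.657, -0.014, -0.754]]
wrist_force: [0.1, 0.3, 0.5]
grip_width: 0.0004
gripper_force: 0.0
t 8.7667 q [ 18.7  53.  -71.4 140.6 116.6  72.6 -38.5] now(stn mm) [-54.    3.   61.9] d cm [-0.59 -0.33 -0.19] rv [ 0.014 -0.015  0.014] F [0.1 0.3 0.5]
```

View pics/s6.png

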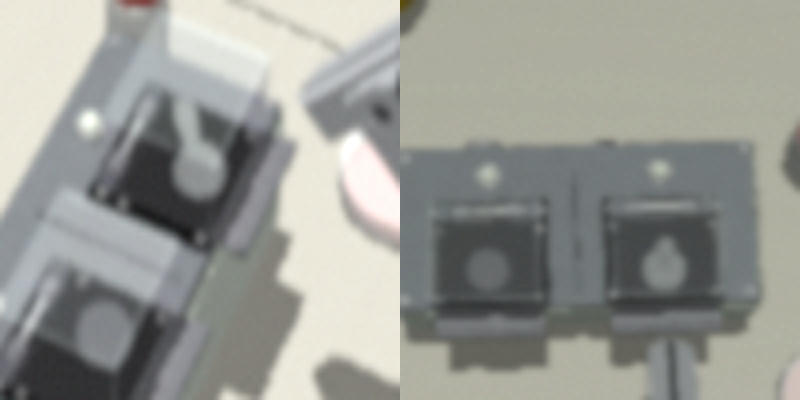

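The toggle now leans to the back in both views. Its cover is shut over it, the push button's cover is shut, and the finger is clear of the box.

```bash
python3 -c "
from cell import *
print(job_done())"
```

```text
the job is handed in; nothing more can be done
None
```

The toggle is flipped away to on and its cover has dropped shut over it; the push button's cover stayed shut, nothing around the box was touched, and the job was handed in at about 9 s.

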